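# Turn the weighed biscuit over beside the reference

## Robot

A 7-joint arm with a two-finger parallel gripper is mounted at the origin on the work surface. World frame = base frame: x ahead of the robot, y to its left, z up, the work surface at z = 0. Lengths are in m, angles in rad, forces in N, time in s.
With the tool pointing down it reaches from about 0.4 to 0.875 m from the base axis. Payload 19.3 kg.
Tool frame: the origin (TCP) lies on the centre line of the jaws, within the pads' length; the fingertips stand 14 mm ahead of it and the grasp point (between the pads) lies 5 mm behind it; z points along the fingers, y is the line along which they close (so a half turn about z gives the same grasp; the last joint's range is limited). The gripper opens to 85 mm and grips with 20 to 120 N. Pads are 22 mm wide; open, the fingers measure 114 mm over their backs; the gripper's body (76 mm by 85 mm) begins 54 mm behind the grasp point. The pads swing forward as they close: fully open they stand 13 mm farther back than shut.
Start: joints at [-1.235, 0.521, -0.036, 1.599, 0.021, 1.021, -0.113], TCP at [0.247, 0.574, 0.245] pointing down, gripper open.
Joint ranges: [-2.91, 2.91], [-0.3, 2.13], [-1.5, 1.42], [0.17, 2.43], [-1.26, 4.41], [0.16, 1.93], [-2.52, 2.52]. Speed limits (rad/s): [1.89, 1.89, 2.39, 2.39, 3.01, 3.01, 3.01].

## Interface

Orientations are given as [roll, pitch, yaw] about the fixed x, y, z axes, in that order (R = Rz(yaw) Ry(pitch) Rx(roll)).
In Python, from workcell import bot, grab_frame, regions_of gives the robot as it stands. The module is installed in compiled form; this text tells all that it offers.
- The arm moves only by the tool play_rows, never from a script. Its argument "plan" is a list of rows, each a list of 3 entries, a list of its own where there are three numbers: the shift along the tool's x, y, z in units of 2.5 cm (1.0 is 2.5 cm), then the turn, a rotation vector about the tool's x, y, z in units of 0.15 rad (1.0 is 0.15 rad), then the closure, from -1 (fully open) to 1 (shut). In form: [[[tx, ty, tz], [rx, ry, rz], jaw], ...]. A call has 1 to 20 rows; each row shifts and turns the commanded pose from where the row before left it, along the tool's axes as they then stand; what a row does not reach is not made up. A row lasts 1/8 s, in which the tool goes at most 62.5 mm and 10.7 degrees, less where a joint would pass 70% of its speed; a pose out of reach is approached as far as the arm can. A call with a number of a shift or a turn outside -1 to 1 is refused whole. A call with a gripper value outside its range is refused whole. The fingers move at their own pace and stop on an object; "newtons" is the grip in N (left out, the last holds). Time passes only in rows, so rows that do not move let the fingers close. It gives the time, the measured TCP pose, the force, the opening and the grip force at its end, in the units of the state.
- bot.observe(): the state, without advancing time (a new reading comes with each control period).
- grab_frame(name): name is "scene" or "top"; returns a dict with "pixels" (400x640x3 uint8, red, green, blue), "depth" (400x640 float32, m along the optical axis (not along the pixel's ray), 0 where there is no reading), "camera_matrix" (3x3 intrinsics, pixels), "R" (3x3) and "t" (3): a world point X has camera coordinates R X + t. Camera axes: x right, y down, z forward; pixel columns grow to the right and rows downward; lengths in m; the calibration is good to about 2 mm. A picture is of the moment at which its call begins.
- bot.job_done(): hands the job in; it is judged then, once.
Trained networks look in the newest picture that a camera, given by its name, has taken for a name from the list of things; names that differ only in an ending like _2 or _b are one class to them, and where a whole thing is asked for, a point or a joint stands for the part that bears it (a point fixed in the world has none). Each returns a list of dicts, best first, with "p" (0 to 1); they miss things now and then, are a little off and sometimes report something else, mostly with a low value. They report only what shows in the picture. A call takes as long as a camera call. They do not tell look-alikes from the thing itself.
- regions_of(thing, camera): "mask" (400x640 bool, what is visible of it) and "box" ([left, top, right, bottom] in pixels, round what is visible of it).
The state is a dict: "clock": time; "qpos": joint angles; "qd": joint speeds; "joint_efforts": joint torques, N m; "position": TCP position; "tool_rot": TCP orientation; "force": force on the tool from outside, world axes, zero at the start; "moment": the same for the moment, N m; "grip_width": finger opening in m; "finger_force": force on a finger pad.
Only numpy, scipy, OpenCV 4.12 (cv2) and the standard library are available. Lean on these libraries where they do the work, as an engineer would, in place of code of your own. Each camera call takes 0.05 s, during which the arm holds its last target. There are 200 camera calls.

## Task

The biscuit on the scale has been weighed; now its underside has to be compared with the reference biscuit, which already lies underside up on the white board. Turn the weighed biscuit over and lay it underside up flat on the white board, long side to long side with the reference, parallel to it, ends level, with a gap of two to six centimetres between them. It is crumbly: set it down gently, never let it drop or flop over, and do not shift the reference, the bowl or the dish of cookies.

Things in the scene. Friction and masses are not known exactly. Their poses are not given: they have to be found in the camera images.
- sample: The weighed biscuit: rigid slab 100 x 60 x 18 mm, about 75 g, flat on the scale pan. Golden top with 15 dots; dark brown underside with a grid. Origin at the slab's centre. x along the 100 mm length, y along the 60 mm width, z out of the golden top (up at the start, down when turned over). Flat sides: it stands by itself on an end or a side.
- reference: The reference biscuit, 100 x 60 x 18 mm, loose, on the far half of the board, dark gridded underside up. Origin at the slab's centre, 9 mm above the board's top. x along the 100 mm length (roughly world y, within 0.3 rad), y along the 60 mm width, z up. Must stay where it is.
- board: White plastic chopping board 220 mm (its x) x 300 mm (its y) x 15 mm thick, fixed on the steel bench, turned up to 0.2 rad. Origin at the centre of its underside, z up; top face 15 mm above the bench. The reference lies about 55 mm from the centre towards +x (away from the robot); the half towards -x, near the robot, is empty.
- scale: Bench scale, fixed: white housing 250 mm (its x) x 205 mm (its y), 50 mm high; key panel at its -x end (towards the robot, 55 mm high); steel pan on top. Origin at the centre of its footprint on the bench, z up.
- scale_pan (a point): Centre of the top face of the scale's steel pan, 66 mm above the bench, 30 mm from the scale's origin along its x. Flat, rigid, does not sink, no rim; 185 mm (scale x) x 200 mm (scale y).
- bowl: Loose stainless mixing bowl, 164 mm across the rim, 66 mm high, with butter lumps inside. Stands on the bench; origin at the centre of its underside. Not to be shifted.
- cookie_dish: Loose white dish 140 x 210 mm (x, y), 22 mm high, with chocolate-chip cookies on it. Origin at the centre of its underside. Not to be shifted.
Mind the look-alikes: they are no part of the job. Leave any blue or pink look-alike of the sample alone.

How it is judged:
By the outcome, as a careful person would: the job done as asked, in the order asked, and still so for the second after the job is handed in, with the robot touching nothing.
It also fails if it takes over 54 s, if anything falls off the work surface, if the arm or the gripper's body presses on something with over 40 N, if the wrist force passes 120 N, or if a joint passes its speed limit or range.

## Working session

There is one attempt and no reset: what is moved stays moved. The work goes in short steps, Python scripts to look and compute and a tool call to move; the robot and the scene stay as the last step left them, time stands still between calls to the robot, and variables do not carry over. Pictures are saved under pics/ and viewed, at most 10 in all, crops included, and the job is handed in when it is done.

Besides the shell and the picture viewer there is one more tool, called after "Call:" as name(argument=value, ...), one argument or row to a line, values as JSON. play_rows: Moves the arm, as the interface text tells. Its arguments: {"type":"object","properties":{"plan":{"type":"array"},"newtons":{"type":"number"}},"required":["plan"]}

```bash
mkdir -p pics; python3 - <<'E'
from workcell import bot, grab_frame, regions_of
import cv2, numpy as np, pickle
s=bot.observe(); print({k:np.round(v,3).tolist() for k,v in s.items()})
fr={}
for c in("scene","top"):
    f=grab_frame(c); fr[c]=f
    cv2.imwrite(f"pics/{c}0.png",f["pixels"][...,::-1])
    for th in("sample","reference","board","scale","bowl","cookie_dish"):
        rs=regions_of(th,c)
        for r in rs:
            m=r["mask"]&(f["depth"]>0); v,u=np.nonzero(m); d=f["depth"][m]
            K=f["camera_matrix"]; P=np.stack([(u-K[0,2])/K[0,0]*d,(v-K[1,2])/K[1,1]*d,d],1)
            W=(P-f["t"])@f["R"]
            print(c,th,round(r["p"],2),r["box"],m.sum(),np.round(np.median(W,0),3) if len(W) else None)
    print(c,np.round(-f["R"].T@f["t"],3))
pickle.dump(fr,open("f0.pkl","wb"))
E
```

```text
{'clock': 0.0, 'qpos': [-1.235, 0.522, -0.036, 1.6, 0.021, 1.021, -0.113], 'qd': [-0.0, -0.001, -0.001, 0.0, 0.0, 0.001, 0.001], 'joint_efforts': [-0.001, -92.712, 1.979, -36.993, 0.018, 0.008, -0.0], 'position': [0.247, 0.574, 0.245], 'tool_rot': [-3.141, 0.0, 2.736], 'force': [-0.175, 1.455, -0.23], 'moment': [-0.01, -0.025, 0.029], 'finger_force': 0.0, 'grip_width': 0.085}
scene sample 0.84 [382.3, 199.4, 424.9, 226.4] 614 [0.499 0.302 0.082]
scene sample 0.75 [329.1, 189.0, 362.3, 206.7] 470 [0.5   0.067 0.015]
scene sample 0.65 [431.2, 257.8, 479.0, 294.9] 826 [0.529 0.514 0.017]
scene reference 0.65 [259.4, 155.0, 290.8, 173.0] 357 [ 0.561 -0.218  0.03 ]
scene board 0.83 [234.7, 137.0, 331.2, 185.5] 2260 [ 0.502 -0.244  0.013]
scene scale 0.57 [346.0, 180.0, 455.1, 261.7] 4167 [0.522 0.309 0.063]
scene bowl 0.7 [208.1, 172.7, 263.5, 211.9] 1529 [ 0.749 -0.176  0.037]
scene cookie_dish 0.58 [246.9, 214.0, 336.4, 277.9] 2818 [0.757 0.143 0.013]
scene [1.257 0.859 0.808]
top sample 0.82 [160.8, 210.8, 198.4, 238.3] 671 [0.52  0.506 0.017]
top sample 0.7 [309.6, 223.2, 346.5, 248.8] 649 [0.49  0.061 0.018]
top sample 0.57 [227.2, 226.5, 270.3, 247.2] 696 [0.491 0.292 0.083]
top reference 0.76 [405.2, 199.8, 439.8, 225.0] 637 [ 0.553 -0.23   0.033]
top board 0.97 [378.2, 185.6, 490.0, 269.0] 6404 [ 0.493 -0.274  0.015]
top board 0.22 [407.0, 197.8, 438.7, 223.7] 660 [ 0.554 -0.228  0.033]
top scale 0.76 [214.3, 198.6, 294.0, 290.4] 5163 [0.447 0.266 0.064]
top bowl 0.6 [369.7, 115.7, 420.2, 172.7] 2305 [ 0.765 -0.156  0.023]
top cookie_dish 0.56 [264.4, 120.4, 341.1, 177.1] 3163 [0.757 0.134 0.013]
top [0.498 0.097 1.25 ]
```

```bash
cat > h.py <<'E'
import numpy as np, cv2
def world(f,m):
    m=m&(f["depth"]>0); v,u=np.nonzero(m); d=f["depth"][m]; K=f["camera_matrix"]
    return (np.stack([(u-K[0,2])/K[0,0]*d,(v-K[1,2])/K[1,1]*d,d],1)-f["t"])@f["R"]
def onplane(f,uv,z):
    K=f["camera_matrix"]; c=-f["R"].T@f["t"]
    d=(np.c_[np.asarray(uv,float),np.ones(len(uv))]@np.linalg.inv(K).T)@f["R"]
    return c+d*((z-c[2])/d[:,2])[:,None]
def rect(f,m,z):
    """footprint of a flat-topped thing: mask outline put on plane z, min-area rectangle"""
    cs,_=cv2.findContours(m.astype(np.uint8),cv2.RETR_EXTERNAL,cv2.CHAIN_APPROX_NONE)
    c=max(cs,key=cv2.contourArea)[:,0]
    P=onplane(f,c,z)[:,:2].astype(np.float32)
    (cx,cy),(w,h),a=cv2.minAreaRect(P*1000)
    if w<h: w,h,a=h,w,a+90
    return np.round([cx/1000,cy/1000],4),np.round([w,h]),round((np.deg2rad(a)+np.pi/2)%np.pi-np.pi/2,3)
E
python3 - <<'E'
from workcell import regions_of
import pickle,cv2,numpy as np
from h import *
fr=pickle.load(open("f0.pkl","rb"))
big=cv2.resize(fr["scene"]["pixels"][120:310,190:490,::-1],(780,494),interpolation=cv2.INTER_CUBIC)
cv2.imwrite("pics/s1.png",big)
f=fr["top"]
cv2.imwrite("pics/t1.png",cv2.resize(f["pixels"][100:310,140:500,::-1],(792,462),interpolation=cv2.INTER_CUBIC))
for th,z in(("sample",.084),("reference",.033),("board",.015),("scale",.066)):
  for c in ("top","scene"):
    for r in regions_of(th,c):
        m=r["mask"]; W=world(fr[c],m); zm=np.median(W[:,2]); 
        print(c,th,round(r["p"],2),"z",round(zm,4),*rect(fr[c],m,z if abs(zm-z)<.006 else zm))
E
```

```text
top sample 0.82 z 0.0169 [0.5198 0.5058] [103.  60.] -1.235
top sample 0.7 z 0.0177 [0.4889 0.0597] [100.  61.] -1.243
top sample 0.57 z 0.0832 [0.4898 0.2917] [100.  59.] 1.48
scene sample 0.84 z 0.0823 [0.5002 0.3003] [112.  72.] 1.449
scene sample 0.75 z 0.0155 [0.4987 0.0666] [109.  79.] -1.232
scene sample 0.65 z 0.0168 [0.528  0.5132] [98. 76.] -1.243
top reference 0.76 z 0.0329 [ 0.5532 -0.2301] [100.  59.] -1.388
scene reference 0.65 z 0.0303 [ 0.5626 -0.2159] [117.  77.] -1.397
top board 0.97 z 0.0151 [ 0.5045 -0.2636] [302. 223.] -1.435
top board 0.22 z 0.0328 [ 0.5538 -0.2294] [103.  61.] -1.434
scene board 0.83 z 0.013 [ 0.5138 -0.2531] [315. 227.] -1.437
top scale 0.76 z 0.0641 [0.4625 0.2721] [245. 207.] 0.09
scene scale 0.57 z 0.0626 [0.4973 0.2974] [276. 226.] 0.086
```

View pics/s1.png

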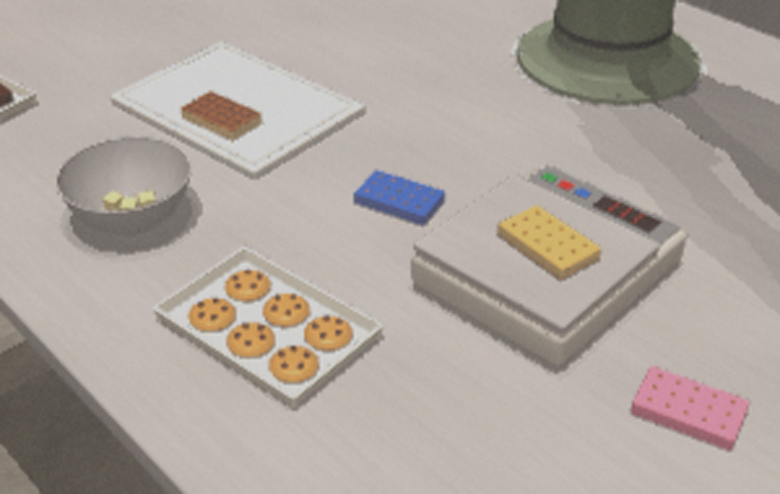

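View pics/t1.png

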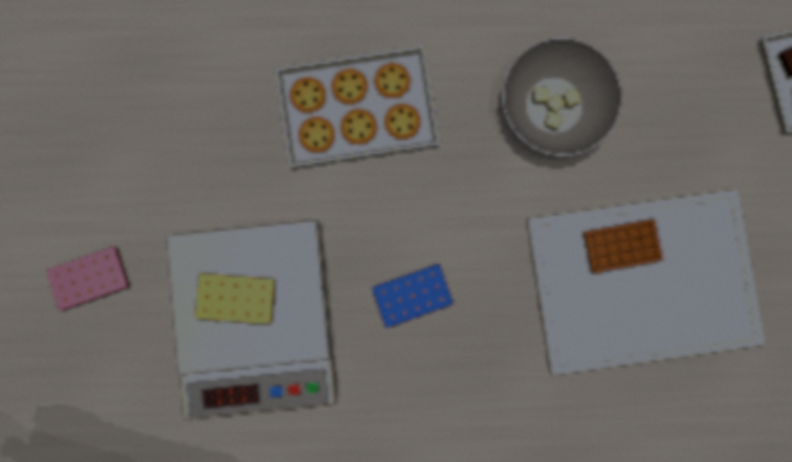

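The scene picture shows the golden dotted slab lying on the scale pan. The sample could be confused with these (top camera pixels):
- Golden slab on the scale, (247,236): matches the description.
- Blue look-alike, (328,235).
- Pink look-alike, (180,226).
- Brown reference on the board, (423,212).
- A brown thing on a tray, cut off at the right edge, (498,127).

I choose the golden one. Next I check it in a close crop and refine the poses from both views.

```bash
python3 - <<'E'
from workcell import regions_of
import pickle,cv2,numpy as np
from h import *
fr=pickle.load(open("f0.pkl","rb"))
f=fr["top"]
a=cv2.resize(f["pixels"][205:295,205:305,::-1],(400,360),interpolation=cv2.INTER_CUBIC)
g=fr["scene"]
b=cv2.resize(g["pixels"][180:270,350:450,::-1],(400,360),interpolation=cv2.INTER_CUBIC)
cv2.imwrite("pics/c2.png",np.hstack([a,b]))
def best(th,c,xy):
    return min(regions_of(th,c),key=lambda r:np.linalg.norm(np.median(world(fr[c],r["mask"])[:,:2],0)-xy))["mask"]
for th,xy,z in(("sample",(.49,.292),.084),("reference",(.553,-.23),.033)):
  for c in("top","scene"):
    f=fr[c]; m=best(th,c,xy)
    W=world(f,m); v,u=np.nonzero(m&(f["depth"]>0)); k=W[:,2]>z-.006
    mm=np.zeros_like(m); mm[v[k],u[k]]=1
    zt=np.median(W[k,2]); print(th,c,k.sum(),"ztop",zt.round(4),*rect(f,mm,z), W[k].mean(0).round(4))
for c in fr:
  f=fr[c]; W=world(f,f["depth"]>0)
  k=(np.abs(W[:,0]-.247)<.07)&(np.abs(W[:,1]-.574)<.07)&(W[:,2]>.12)
  print(c,k.sum(), np.percentile(W[k,2],[0,1,5,50]).round(3) if k.sum() else "")
  k=(np.abs(W[:,0]-.5)<.05)&(np.abs(W[:,1]-.37)<.012); print("pan z",np.median(W[k,2]).round(4))
  k=(np.abs(W[:,0]-.45)<.02)&(np.abs(W[:,1]+.26)<.05); print("board z",np.median(W[k,2]).round(4))
E
```

```text
sample top 685 ztop 0.0833 [0.4898 0.2922] [99. 59.] 1.48 [0.4901 0.292  0.0834]
sample scene 492 ztop 0.0828 [0.4955 0.2979] [103.  62.] 1.46 [0.494  0.2979 0.0827]
reference top 633 ztop 0.0329 [ 0.5532 -0.2301] [100.  59.] -1.388 [ 0.5535 -0.2298  0.0329]
reference scene 259 ztop 0.0313 [ 0.5597 -0.2232] [103.  65.] -1.395 [ 0.5567 -0.2252  0.0313]
scene 9355 [0.242 0.259 0.299 0.508]
pan z 0.0632
board z 0.0131
top 5102 [0.243 0.261 0.3   0.553]
pan z 0.0653
board z 0.0153
```

View pics/c2.png

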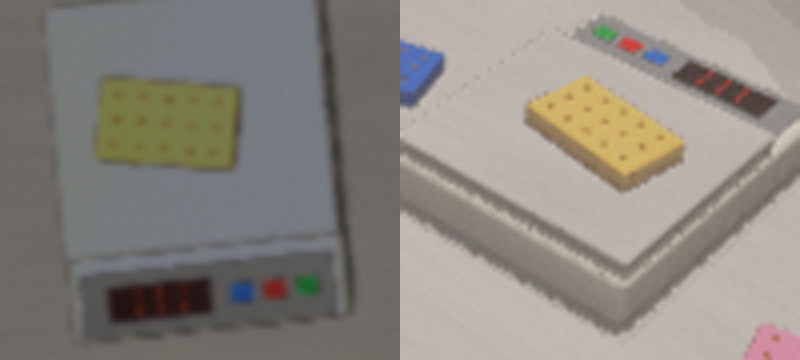

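The crop confirms the choice: the golden slab with 15 dots, centred at about (247,236) in the top view and (403,212) in the scene view. Its top is at 0.083 m and the pan at 0.065 m, which fits the text. I move above it with the jaws part closed, so I can see where the fingertips stand at about 60 mm opening.

Call:
play_rows(
  plan=[
    [[-0.96,-0.46,0.1],[0,0,0],-0.41],
    [[-0.96,-0.46,0.1],[0,0,0],-0.41],
    [[-0.96,-0.46,0.1],[0,0,0],-0.41],
    [[-0.96,-0.46,0.1],[0,0,0],-0.41],
    [[-0.96,-0.46,0.1],[0,0,0],-0.41],
    [[-0.96,-0.46,0.1],[0,0,0],-0.41],
    [[-0.96,-0.46,0.1],[0,0,0],-0.41],
    [[-0.96,-0.46,0.1],[0,0,0],-0.41],
    [[-0.96,-0.46,0.1],[0,0,0],-0.41],
    [[-0.96,-0.46,0.1],[0,0,0],-0.41],
    [[-0.96,-0.46,0.1],[0,0,0],-0.41],
    [[-0.96,-0.46,0.1],[0,0,0],-0.41],
    [[-0.96,-0.46,0.1],[0,0,0],-0.41],
    [[-0.96,-0.46,0.1],[0,0,0],-0.41],
  ],
  newtons=30,
)

```text
clock: 3.05
position: [0.4924, 0.293, 0.2103]
tool_rot: [3.141, 0.0, 2.736]
force: [-0.3, -0.7, 0.1]
grip_width: 0.0602
finger_force: 0.0
```

Call:
play_rows(
  plan=[
    [[0,0,0],[0,0,0.93],-0.41],
    [[0,0,0],[0,0,0.93],-0.41],
    [[0,0,0],[0,0,0.93],-0.41],
    [[0,0,0],[0,0,0.93],-0.41],
    [[0,0,0],[0,0,0.93],-0.41],
    [[0,0,0],[0,0,0.93],-0.41],
    [[0,0,0],[0,0,0.93],-0.41],
    [[0,0,0],[0,0,0.93],-0.41],
    [[0,0,0],[0,0,0.93],-0.41],
  ],
)

```text
clock: 4.18
position: [0.4919, 0.2937, 0.2104]
tool_rot: [3.141, -0.0, 1.476]
force: [-0.3, -0.9, 0.3]
grip_width: 0.0599
finger_force: 0.0
```

```bash
python3 - <<'E'
from workcell import bot,grab_frame
import numpy as np
from h import *
p=np.array(bot.observe()["position"]); print(p.round(4),np.round(bot.observe()["qpos"],2))
for c in("scene","top"):
  f=grab_frame(c); W=world(f,f["depth"]>0)
  k=(np.abs(W[:,0]-p[0])<.07)&(np.abs(W[:,1]-p[1])<.025)&(W[:,2]>.15)&(W[:,2]<.235)
  q=W[k]; o=np.argsort(q[:,2])[:25]; print(c,k.sum(),(p[2]-np.sort(q[:,2])[[0,1,3,8,15,25]]).round(4)); print((q[o[:6]]-p).round(3).tolist())
E
```

```text
[0.4919 0.2937 0.2104] [-0.88  0.5   0.34  1.79 -0.21  0.88 -0.54]
scene 176 [0.011  0.0095 0.0092 0.0066 0.0052 0.0023]
[[-0.031, -0.001, -0.011], [-0.03, 0.008, -0.009], [-0.031, -0.004, -0.009], [0.037, 0.006, -0.009], [0.038, 0.0, -0.008], [0.037, -0.005, -0.008]]Traceback (most recent call last):
  File "<stdin>", line 8, in <module>
IndexError: index 8 is out of bounds for axis 0 with size 5
```

Call:
play_rows(
  plan=[
    [[0,0,0],[0,0.81,0],-0.8],
    [[0,0,0],[0,0.81,0],-0.8],
    [[0,0,0],[0,0.81,0],-1],
    [[0,0,0],[0,0.81,0],-1],
    [[0,0,0],[0,0.83,0],-1],
  ],
)

```text
clock: 4.9
position: [0.4921, 0.2937, 0.211]
tool_rot: [3.137, -0.614, 1.486]
force: [0.0, 0.5, -0.5]
grip_width: 0.0852
finger_force: 0.0
```

Call:
play_rows(
  plan=[
    [[-0.6,-0.02,0.85],[0,0,0],-1],
    [[-0.6,-0.02,0.85],[0,0,0],-1],
    [[-0.6,-0.02,0.85],[0,0,0],-1],
    [[-0.5,0,0.7],[0,0,0],-1],
    [[-0.4,0,0.57],[0,0,0],-1],
    [[-0.26,0,0.37],[0,0,0],-1],
    [[0,0,0],[0,0,0],-1],
  ],
)

```text
clock: 5.78
position: [0.4903, 0.293, 0.0817]
tool_rot: [-3.141, -0.611, 1.481]
force: [-0.5, 0.7, -0.3]
grip_width: 0.0849
finger_force: 0.0
```

Call:
play_rows(
  plan=[
    [[0.02,0,-0.03],[0,0,0],-0.7],
    [[0,0,0],[0,0,0],-0.4],
    [[0,0,0],[0,0,0],-0.2],
    [[0,0,0],[0,0,0],0],
    [[0,0,0],[0,0,0],0],
    [[0,0,0],[0,0,0],0],
  ],
  newtons=30,
)

```text
clock: 6.52
position: [0.4906, 0.2933, 0.0838]
tool_rot: [3.14, -0.611, 1.482]
force: [-2.7, -4.6, 8.9]
grip_width: 0.0591
finger_force: 30.2
```

Call:
play_rows(
  plan=[
    [[0.14,0,-0.2],[0,0,0],0],
    [[0.29,0,-0.41],[0,0,0],0],
    [[0.55,0,-0.8],[0,0,0],0],
    [[0.55,0,-0.8],[0,0,0],0],
    [[0.55,0,-0.8],[0,0,0],0],
    [[0.55,0,-0.8],[0,0,0],0],
    [[0,0,0],[0,0,0],0],
  ],
)

```text
clock: 7.4
position: [0.4907, 0.293, 0.2008]
tool_rot: [3.138, -0.611, 1.483]
force: [0.2, -0.7, -0.3]
grip_width: 0.0593
finger_force: 32.9
```

```bash
python3 - <<'E'
from workcell import grab_frame
import cv2
f=grab_frame("scene"); cv2.imwrite("pics/g3.png",cv2.resize(f["pixels"][90:290,320:560,::-1],(720,600),interpolation=cv2.INTER_CUBIC))
E
```

```text
(no output)
```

View pics/g3.png

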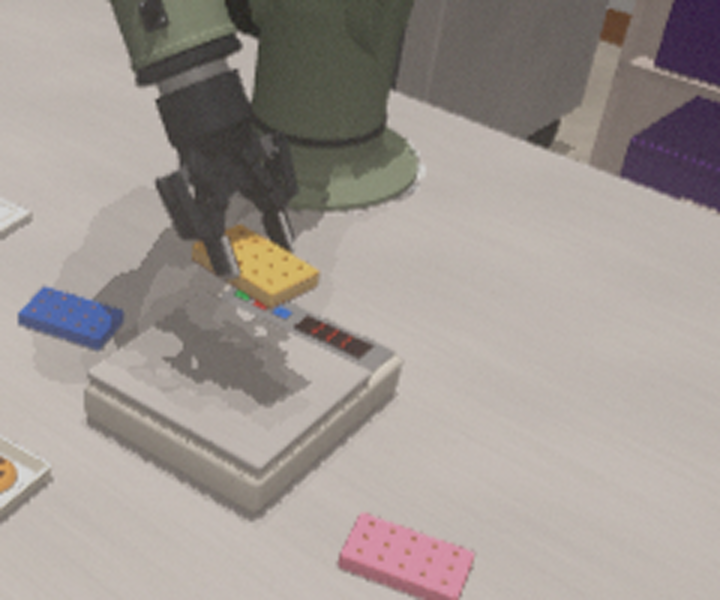

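The slab is held level, at about (258,265) in the crop, and the pan is empty. Next I write a small planner and carry the slab to above the board.

```bash
cat >> h.py <<'E'
from scipy.spatial.transform import Rotation as Ro
def pose():
    from workcell import bot
    s=bot.observe(); return np.array(s["position"]),Ro.from_euler("xyz",s["tool_rot"]),s
def frame(yaw,tilt):   # tool down with x along yaw, then tilted about its y (z goes towards +x)
    return Ro.from_euler("xyz",[np.pi,0,yaw])*Ro.from_euler("y",tilt)
def rows(R0,dp,R1=None):
    """whole move in units: shift in tool axes (orientation R0), turn in tool axes"""
    print("shift",(R0.inv().apply(dp)/.025).round(2), "turn",((R0.inv()*R1).as_rotvec()/.15).round(2) if R1 else "")
YAW=1.752; TGT=np.array([.4547,-.248])
E
python3 - <<'E'
from h import *
p,R,s=pose(); print(p.round(4),np.round(s["qpos"],2))
R1=frame(YAW,.611-np.pi/2); off=np.array([-.0052,0,.0074])
tcp=np.r_[TGT,.015+.050]-R1.apply(off); print("stand tcp",tcp.round(4))
hi=tcp+[0,0,.10]
rows(R,hi-p,R1)
# turn first to yaw with tilt .611, then tilt
rows(R,hi-p,frame(YAW,.611))
E
```

```text
[0.4903 0.2927 0.1996] [-0.23  0.46 -0.17  2.04 -0.97  0.58  0.36]
stand tcp [ 0.4531 -0.2391  0.065 ]
shift [-18.26   0.42 -11.1 ] turn [ -0.34 -10.4   -1.98]
shift [-18.26   0.42 -11.1 ] turn [ 1.05  0.   -1.47]
```

Call:
play_rows(
  plan=[
    [[-0.91,0.02,-0.555],[0,0,0],0],
    [[-0.91,0.02,-0.555],[0,0,0],0],
    [[-0.91,0.02,-0.555],[0,0,0],0],
    [[-0.91,0.02,-0.555],[0,0,0],0],
    [[-0.91,0.02,-0.555],[0,0,0],0],
    [[-0.91,0.02,-0.555],[0,0,0],0],
    [[-0.91,0.02,-0.555],[0,0,0],0],
    [[-0.91,0.02,-0.555],[0,0,0],0],
    [[-0.91,0.02,-0.555],[0,0,0],0],
    [[-0.91,0.02,-0.555],[0,0,0],0],
    [[-0.91,0.02,-0.555],[0,0,0],0],
    [[-0.91,0.02,-0.555],[0,0,0],0],
    [[-0.91,0.02,-0.555],[0,0,0],0],
    [[-0.91,0.02,-0.555],[0,0,0],0],
    [[-0.91,0.02,-0.555],[0,0,0],0],
    [[-0.91,0.02,-0.555],[0,0,0],0],
    [[-0.91,0.02,-0.555],[0,0,0],0],
    [[-0.91,0.02,-0.555],[0,0,0],0],
    [[-0.91,0.02,-0.555],[0,0,0],0],
    [[-0.91,0.02,-0.555],[0,0,0],0],
  ],
)

```text
clock: 9.95
position: [0.4518, -0.2399, 0.1651]
tool_rot: [-3.141, -0.61, 1.48]
force: [-0.3, 0.0, -0.9]
grip_width: 0.0592
finger_force: 32.9
```

```bash
python3 - <<'E'
from h import *
p,R,s=pose(); print(p.round(4),np.round(s["qpos"],2),np.round(s["tool_rot"],3),s["clock"])
R1=frame(YAW,.611-np.pi/2)
rows(R,np.array([.4531,-.2391,.165])-p,R1)
E
```

```text
[ 0.4518 -0.2399  0.1651] [ 0.58  0.67  0.14  1.77 -0.63  1.18  0.99] [-3.141 -0.61   1.48 ] 9.95
shift [0.03 0.05 0.02] turn [ -0.35 -10.4   -1.98]
```

Call:
play_rows(
  plan=[
    [[0,0,0],[-0.032,-0.945,-0.18],0],
    [[0,0,0],[-0.032,-0.945,-0.18],0],
    [[0,0,0],[-0.032,-0.945,-0.18],0],
    [[0,0,0],[-0.032,-0.945,-0.18],0],
    [[0,0,0],[-0.032,-0.945,-0.18],0],
    [[0,0,0],[-0.032,-0.945,-0.18],0],
    [[0,0,0],[-0.032,-0.945,-0.18],0],
    [[0,0,0],[-0.032,-0.945,-0.18],0],
    [[0,0,0],[-0.032,-0.945,-0.18],0],
    [[0,0,0],[-0.032,-0.945,-0.18],0],
    [[0,0,0],[-0.032,-0.945,-0.18],0],
    [[0,0,0],[0,0,0],0],
  ],
)

```text
clock: 11.45
position: [0.4497, -0.2402, 0.1618]
tool_rot: [3.138, 0.822, 1.721]
force: [0.5, -0.1, -1.1]
grip_width: 0.0587
finger_force: 32.9
```

```bash
python3 - <<'E'
from h import *
from workcell import grab_frame
p,R,s=pose(); print(p.round(4),np.round(s["qpos"],2),np.round(s["tool_rot"],3),s["clock"])
R1=frame(YAW,.611-np.pi/2); print("want",R1.as_euler("xyz").round(3))
rows(R,np.array([.4531,-.2391,.075])-p,R1)
f=grab_frame("scene"); cv2.imwrite("pics/g4.png",cv2.resize(f["pixels"][60:210,190:390,::-1],(720,540),interpolation=cv2.INTER_CUBIC))
# slab points in slab-ish axes: colour yellow/brown near expected centre
hsv=cv2.cvtColor(f["pixels"],cv2.COLOR_RGB2HSV); W=world(f,f["depth"]>0); c=hsv[f["depth"]>0]
k=(c[:,1]>110)&(c[:,0]<32)&(np.abs(W[:,0]-p[0])<.07)&(np.abs(W[:,1]-p[1])<.09)&(W[:,2]>.06)
q=W[k]; print(k.sum(),np.percentile(q,[1,50,99],axis=0).round(4))
E
```

```text
[ 0.4497 -0.2402  0.1618] [-0.82  0.9   1.04  2.3   0.42  0.17 -0.31] [3.138 0.822 1.721] 11.45
want [3.142 0.96  1.752]
shift [2.56 0.13 2.35] turn [-0.13 -0.92 -0.13]
163 [[ 0.4248 -0.2501  0.117 ]
 [ 0.4541 -0.2387  0.1451]
 [ 0.4809 -0.2281  0.2102]]
```

View pics/g4.png

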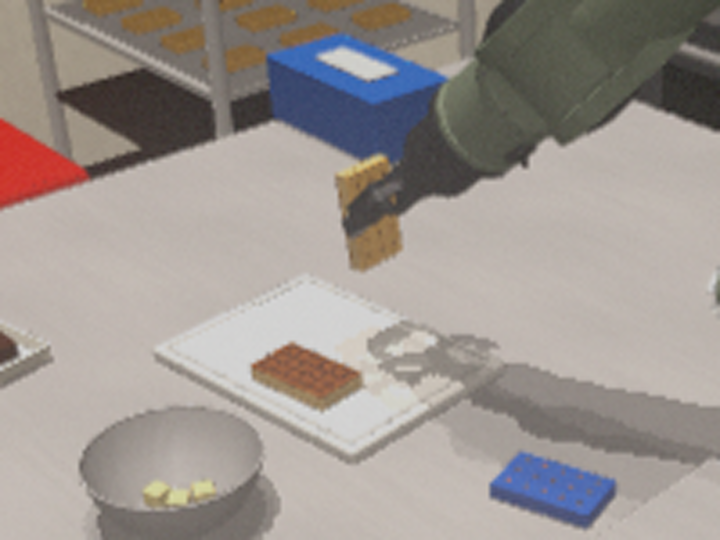

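The golden face now looks towards +y and the slab is at about (372,210) in the crop, but it is 8° short of upright because joint 6 is at its range limit. I move a little farther out to free it and finish the turn.

Call:
play_rows(
  plan=[
    [[-0.42,0.11,0.455],[0,0,0],0],
    [[-0.42,0.11,0.455],[0,0,0],0],
    [[-0.42,0.11,0.455],[0,0,0],0],
    [[-0.42,0.11,0.455],[0,0,0],0],
    [[0,0,0],[-0.03,-0.23,-0.03],0],
    [[0,0,0],[-0.03,-0.23,-0.03],0],
    [[0,0,0],[-0.03,-0.23,-0.03],0],
    [[0,0,0],[-0.03,-0.23,-0.03],0],
    [[0,0,0],[0,0,0],0],
  ],
)

```text
clock: 12.62
position: [0.4694, -0.3008, 0.1622]
tool_rot: [3.136, 0.957, 1.741]
force: [-0.3, 0.9, -0.7]
grip_width: 0.059
finger_force: 32.9
```

```bash
python3 - <<'E'
from h import *
p,R,s=pose(); print(p.round(4),np.round(s["qpos"],2),np.round(s["tool_rot"],3),s["clock"])
R1=frame(YAW,.611-np.pi/2)
rows(R,np.array([.469,-.30,.075])-p,R1)
E
```

```text
[ 0.4694 -0.3008  0.1622] [-0.71  0.99  1.01  2.28  1.42  0.16 -1.29] [3.136 0.957 1.741] 12.625
shift [ 2.87 -0.02  1.98] turn [-0.02 -0.02 -0.04]
```

Call:
play_rows(
  plan=[
    [[0.55,0,0.38],[0,0,-0.01],0],
    [[0.55,0,0.38],[0,0,-0.01],0],
    [[0.55,0,0.38],[0,0,-0.01],0],
    [[0.5,0,0.35],[0,0,-0.01],0],
    [[0.41,0,0.28],[0,0,0],0],
    [[0.3,0,0.23],[0,0,0],0],
    [[0,0,0],[0,0,0],0],
  ],
)

```text
clock: 13.5
position: [0.4694, -0.3003, 0.0748]
tool_rot: [-3.139, 0.957, 1.751]
force: [0.4, 0.5, -0.3]
grip_width: 0.0594
finger_force: 32.9
```

```bash
python3 - <<'E'
from h import *
from workcell import grab_frame
p,R,s=pose(); print(p.round(4),np.round(s["qpos"],2),np.round(s["tool_rot"],3),s["clock"])
f=grab_frame("scene")
hsv=cv2.cvtColor(f["pixels"],cv2.COLOR_RGB2HSV); W=world(f,f["depth"]>0); c=hsv[f["depth"]>0]
k=(c[:,1]>110)&(c[:,0]<32)&(np.abs(W[:,0]-p[0])<.05)&(np.abs(W[:,1]-p[1])<.05)&(W[:,2]>.017)
q=W[k]; print(k.sum(),np.percentile(q,[1,50,99],axis=0).round(4))
for c_ in("scene","top"):
  f=grab_frame(c_);W=world(f,f["depth"]>0); k=(np.abs(W[:,0]-.45)<.02)&(np.abs(W[:,1]+.36)<.03); print("board",c_,np.median(W[k,2]).round(4))
E
```

```text
[ 0.4694 -0.3003  0.0748] [-0.56  1.07  0.73  2.26  1.79  0.34 -1.78] [-3.139  0.957  1.751] 13.5
65 [[ 0.4507 -0.3079  0.0379]
 [ 0.473  -0.2986  0.1098]
 [ 0.503  -0.2885  0.1231]]
board scene 0.0136
board top 0.016
```

Call:
play_rows(
  plan=[
    [[0.08,0,0.057],[0,0,0],0],
    [[0.08,0,0.057],[0,0,0],0],
    [[0.05,0,0.034],[0,0,0],0],
    [[0.033,0,0.023],[0,0,0],0],
    [[0,0,0],[0,0,0],0],
  ],
)

```text
clock: 14.28
position: [0.4695, -0.2998, 0.0672]
tool_rot: [-3.139, 0.958, 1.752]
force: [-0.0, 0.7, -1.4]
grip_width: 0.0591
finger_force: 32.9
```

Call:
play_rows(
  plan=[
    [[0.033,0,0.023],[0,0,0],0],
    [[0,0,0],[0,0,0],0],
  ],
)

```text
clock: 14.52
position: [0.4695, -0.2997, 0.0662]
tool_rot: [-3.139, 0.958, 1.752]
force: [-0.1, -0.5, -0.6]
grip_width: 0.0593
finger_force: 32.9
```

Call:
play_rows(
  plan=[
    [[0.033,0,0.023],[0,0,0],0],
    [[0,0,0],[0,0,0],0],
  ],
)

```text
clock: 14.78
position: [0.4695, -0.2998, 0.0652]
tool_rot: [-3.139, 0.958, 1.752]
force: [0.1, -0.7, -1.1]
grip_width: 0.0593
finger_force: 32.9
```

Call:
play_rows(
  plan=[
    [[0.033,0,0.023],[0,0,0],0],
    [[0,0,0],[0,0,0],0],
  ],
)

```text
clock: 15.02
position: [0.4696, -0.3003, 0.0652]
tool_rot: [-3.141, 0.96, 1.751]
force: [-2.1, 6.2, 13.7]
grip_width: 0.0592
finger_force: 34.2
```

Call:
play_rows(
  plan=[
    [[0.033,0,0.023],[0,0,0],0],
    [[0,0,0],[0,0,0],0],
  ],
)

```text
clock: 15.28
position: [0.4696, -0.3006, 0.0648]
tool_rot: [3.141, 0.961, 1.75]
force: [-2.7, 9.3, 20.8]
grip_width: 0.059
finger_force: 35.0
```

Call:
play_rows(
  plan=[
    [[0.025,0,0.017],[0,0,0],0],
    [[0,0,0],[0,0,0],0],
  ],
)

```text
clock: 15.52
position: [0.4696, -0.3008, 0.0644]
tool_rot: [3.141, 0.962, 1.749]
force: [-4.2, 11.5, 26.6]
grip_width: 0.0591
finger_force: 35.4
```

Call:
play_rows(
  plan=[
    [[-0.045,0,-0.031],[0,0,0],0],
    [[-0.03,0,-0.021],[0,0,0],0],
    [[0,0,0],[0,0,0],0],
  ],
)

```text
clock: 15.9
position: [0.4695, -0.2997, 0.0646]
tool_rot: [-3.139, 0.957, 1.752]
force: [0.3, -0.2, -0.3]
grip_width: 0.0592
finger_force: 33.0
```

Call:
play_rows(
  plan=[
    [[0.012,0,0.008],[0,0,0],0],
    [[0,0,0],[0,0,0],-0.36],
    [[0,0,0],[0,0,0],-0.42],
    [[0,0,0],[0,0,0],-0.5],
    [[0,0,0],[0,0,0],-0.7],
    [[0,0,0],[0,0,0],-1],
    [[0,0,0],[0,0,0],-1],
  ],
)

```text
clock: 16.77
position: [0.4695, -0.2998, 0.0644]
tool_rot: [-3.139, 0.958, 1.752]
force: [0.7, 0.2, 0.5]
grip_width: 0.0856
finger_force: 0.0
```

```bash
python3 - <<'E'
from h import *
from workcell import grab_frame
p,R,s=pose(); print(p.round(4),np.round(s["qpos"],2),np.round(s["tool_rot"],3),s["clock"])
f=grab_frame("scene"); cv2.imwrite("pics/g5.png",cv2.resize(f["pixels"][80:190,210:360,::-1],(720,528),interpolation=cv2.INTER_CUBIC))
E
```

```text
[ 0.4695 -0.2998  0.0644] [-0.54  1.08  0.7   2.26  1.81  0.36 -1.81] [-3.139  0.958  1.752] 16.775
```

View pics/g5.png

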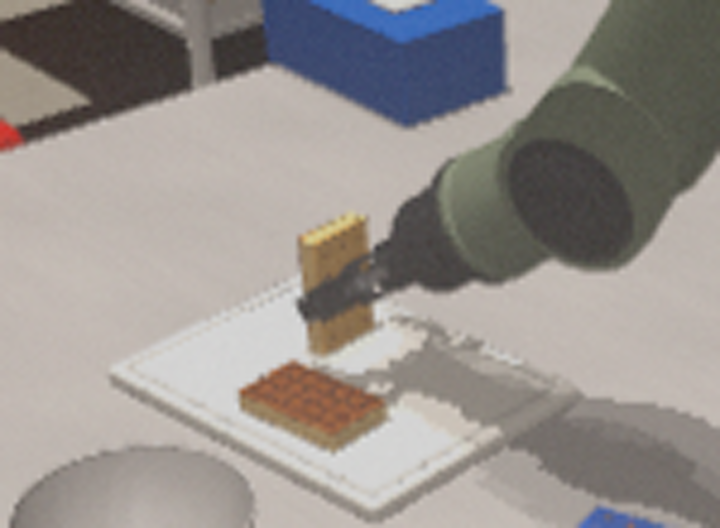

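The slab stands upright on the board at about (338,285) in the crop, dark underside towards -y, and the reference hasn't moved. I retreat and measure it.

Call:
play_rows(
  plan=[
    [[0,0,-0.4],[0,0,0],-1],
    [[0,0,-0.8],[0,0,0],-1],
    [[0,0,-1],[0,0,0],-1],
    [[0,0,-1],[0,0,0],-1],
    [[0,0,-1],[0,0,0],-1],
    [[-0.82,0,-0.57],[0,0,0],-1],
    [[-0.82,0,-0.57],[0,0,0],-1],
    [[-0.82,0,-0.57],[0,0,0],-1],
    [[-0.82,0,-0.57],[0,0,0],-1],
    [[-0.82,0,-0.57],[0,0,0],-1],
  ],
)

```text
clock: 18.08
position: [0.4542, -0.2154, 0.2502]
tool_rot: [-3.139, 0.956, 1.753]
force: [1.3, -0.1, 0.5]
grip_width: 0.0851
finger_force: 0.0
```

```bash
python3 - <<'E'
from h import *
from workcell import grab_frame,regions_of
p,R,s=pose(); print(p.round(4),np.round(s["qpos"],2),np.round(s["tool_rot"],3),s["clock"])
for c in("scene","top"):
  f=grab_frame(c); W=world(f,f["depth"]>0)
  k=(np.abs(W[:,0]-.471)<.05)&(np.abs(W[:,1]+.3087)<.04)&(W[:,2]>.03)&(W[:,2]<.125)
  q=W[k]; print(c,k.sum(),np.percentile(q,[1,50,99],axis=0).round(4))
  t=q[q[:,2]>.11].astype(np.float32)
  if len(t)>8: print(" top",len(t),t.mean(0).round(4),cv2.minAreaRect(t[:,:2]*1000))
  for r in regions_of("reference",c)[:1]: 
    print(" ref",c,*rect(f,r["mask"],.033))
rows(R,np.array([.48,-.30,.25])-p,frame(YAW,.87))
E
```

```text
[ 0.4542 -0.2154  0.2502] [-0.86  0.59  0.85  2.28  1.01  0.63 -0.82] [-3.139  0.956  1.753] 18.075
scene 313 [[ 0.4417 -0.313   0.0322]
 [ 0.4789 -0.2978  0.0781]
 [ 0.5043 -0.2899  0.1145]]
 top 39 [ 0.4758 -0.303   0.1127] ((476.0288391113281, -304.3749694824219), (57.825443267822266, 20.238340377807617), 3.850621461868286)
 ref scene [ 0.5623 -0.2154] [118.  77.] -1.402
top 333 [[ 0.4417 -0.3175  0.031 ]
 [ 0.4708 -0.3007  0.101 ]
 [ 0.4996 -0.2936  0.1191]]
 top 141 [ 0.4706 -0.3062  0.1148] ((470.6730651855469, -306.9868469238281), (59.44810485839844, 18.48784637451172), 10.01945686340332)
 ref top [ 0.5537 -0.229 ] [104.  62.] -1.38
shift [-2.02  0.41  2.88] turn [-1.000e-02  1.217e+01 -1.000e-02]
```

Call:
play_rows(
  plan=[
    [[-0.5,0.1,0.72],[0,0,0],-1],
    [[-0.5,0.1,0.72],[0,0,0],-1],
    [[-0.5,0.1,0.72],[0,0,0],-1],
    [[-0.5,0.1,0.72],[0,0,0],-1],
    [[0,0,0],[0,0.936,0],-1],
    [[0,0,0],[0,0.936,0],-1],
    [[0,0,0],[0,0.936,0],-1],
    [[0,0,0],[0,0.936,0],-1],
    [[0,0,0],[0,0.936,0],-1],
    [[0,0,0],[0,0.936,0],-1],
    [[0,0,0],[0,0.936,0],-1],
    [[0,0,0],[0,0.936,0],-1],
    [[0,0,0],[0,0.936,0],-1],
    [[0,0,0],[0,0.936,0],-1],
    [[0,0,0],[0,0.936,0],-1],
    [[0,0,0],[0,0.936,0],-1],
    [[0,0,0],[0,0.936,0],-1],
    [[0,0,0],[0,0,0],-1],
  ],
)

```text
clock: 20.52
position: [0.4788, -0.3014, 0.2447]
tool_rot: [-3.13, -0.856, 1.738]
force: [-0.6, -0.9, -0.6]
grip_width: 0.0855
finger_force: 0.0
```

```bash
python3 - <<'E'
from h import *
p,R,s=pose(); print(p.round(4),np.round(s["qpos"],2),np.round(s["tool_rot"],3),s["clock"])
R1=frame(1.749,.87); g=np.array([.4729,-.3178,.065]); pre=g-.1*R1.apply([0,0,1]); print("pre",pre.round(4),R1.as_euler("xyz").round(3))
rows(R,pre-p,R1)
E
```

```text
[ 0.4788 -0.3014  0.2447] [ 0.71  0.83  0.02  1.31 -0.5   1.72  1.01] [-3.13  -0.856  1.738] 20.525
pre [ 0.4864 -0.393   0.1295] [ 3.142 -0.87   1.749]
shift [-5.88 -0.31  0.26] turn [-0.02  0.1  -0.05]
```

Call:
play_rows(
  plan=[
    [[-0.84,-0.045,0.037],[0,0.015,-0.007],-1],
    [[-0.84,-0.045,0.037],[0,0.015,-0.007],-1],
    [[-0.84,-0.045,0.037],[0,0.015,-0.007],-1],
    [[-0.84,-0.045,0.037],[0,0.015,-0.007],-1],
    [[-0.84,-0.045,0.037],[0,0.015,-0.007],-1],
    [[-0.84,-0.045,0.037],[0,0.015,-0.007],-1],
    [[-0.84,-0.045,0.037],[0,0.015,-0.007],-1],
    [[0,0,0],[0,0,0],-1],
  ],
)

```text
clock: 21.52
position: [0.4874, -0.3924, 0.1309]
tool_rot: [3.141, -0.869, 1.754]
force: [-0.1, 0.5, 0.2]
grip_width: 0.0856
finger_force: 0.0
```

```bash
python3 - <<'E'
from h import *
p,R,s=pose(); print(p.round(4),np.round(s["qpos"],2),np.round(s["tool_rot"],3),s["clock"])
rows(R,np.array([.4729,-.3178,.065])-p,frame(1.749,.87))
E
```

```text
[ 0.4874 -0.3924  0.1309] [ 0.78  1.09  0.03  1.07 -0.47  1.75  1.1 ] [ 3.141 -0.869  1.754] 21.525
shift [-0.05 -0.03  4.02] turn [-0.02  0.01  0.02]
```

Call:
play_rows(
  plan=[
    [[0,0,0.8],[0,0,0],-1],
    [[0,0,0.8],[0,0,0],-1],
    [[0,0,0.8],[0,0,0],-1],
    [[-0.02,-0.02,0.7],[0,0,0.01],-1],
    [[-0.02,-0.01,0.55],[0,0,0.01],-1],
    [[0,0,0.37],[0,0,0],-1],
    [[0,0,0],[0,0,0],-1],
  ],
)

```text
clock: 22.4
position: [0.4738, -0.3169, 0.0673]
tool_rot: [3.142, -0.868, 1.752]
force: [-0.1, -0.3, 0.1]
grip_width: 0.0853
finger_force: 0.0
```

Call:
play_rows(
  plan=[
    [[-0.09,-0.04,0.03],[0,0,0],-1],
    [[0,0,0],[0,0,0],-0.7],
    [[0,0,0],[0,0,0],-0.5],
    [[0,0,0],[0,0,0],-0.4],
    [[0,0,0],[0,0,0],-0.2],
    [[0,0,0],[0,0,0],0],
    [[0,0,0],[0,0,0],0],
  ],
  newtons=35,
)

```text
clock: 23.28
position: [0.473, -0.3184, 0.0654]
tool_rot: [3.141, -0.867, 1.752]
force: [-0.6, -1.3, 5.8]
grip_width: 0.0589
finger_force: 38.0
```

```bash
python3 - <<'E'
from h import *
from workcell import grab_frame
p,R,s=pose(); print(p.round(4),np.round(s["qpos"],2),np.round(s["tool_rot"],3),s["clock"],np.round(s["force"],1))
f=grab_frame("scene"); cv2.imwrite("pics/g6.png",cv2.resize(f["pixels"][80:190,210:360,::-1],(720,528),interpolation=cv2.INTER_CUBIC))
f=grab_frame("top"); W=world(f,f["depth"]>0)
k=(np.abs(W[:,0]-.471)<.05)&(np.abs(W[:,1]+.307)<.03)&(W[:,2]>.108)&(W[:,2]<.122)
t=W[k].astype(np.float32); print(k.sum(),t.mean(0),cv2.minAreaRect(t[:,:2]*1000))
E
```

```text
[ 0.473  -0.3184  0.0654] [ 0.74  1.07  0.01  1.31 -0.49  1.52  1.15] [ 3.141 -0.867  1.752] 23.275 [-0.6 -1.3  5.8]
150 [ 0.47090068 -0.30602822  0.11415462] ((481.40277099609375, -308.6526794433594), (36.64237976074219, 80.6837387084961), 75.1270751953125)
```

View pics/g6.png

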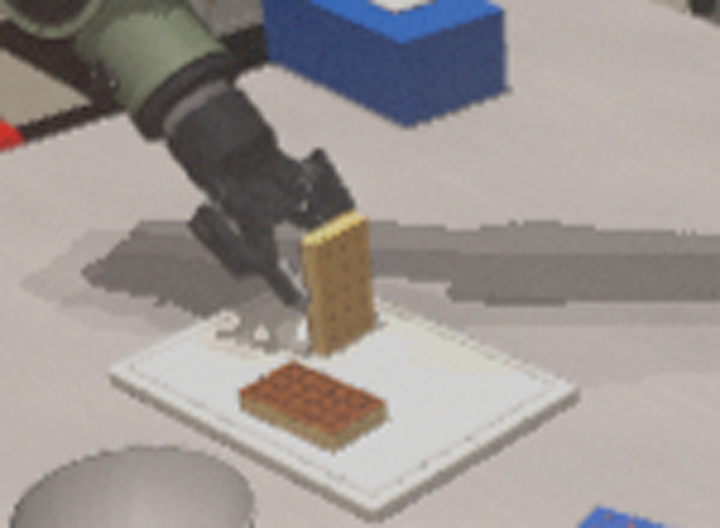

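The slab is gripped while standing, at about (340,285) in the crop, with the gripper on its underside and the reference unmoved. I lift it and turn the second 90°.

Call:
play_rows(
  plan=[
    [[0.1,0,-0.085],[0,0,0],0],
    [[0.3,0,-0.26],[0,0,0],0],
    [[0.7,0,-0.6],[0,0,0],0],
    [[0.7,0,-0.6],[0,0,0],0],
    [[0.7,0,-0.6],[0,0,0],0],
    [[0.6,0,-0.5],[0,0,0],0],
    [[0,0,0],[0,-0.952,0],0],
    [[0,0,0],[0,-0.952,0],0],
    [[0,0,0],[0,-0.952,0],0],
    [[0,0,0],[0,-0.952,0],0],
    [[0,0,0],[0,-0.952,0],0],
    [[0,0,0],[0,-0.952,0],0],
    [[0,0,0],[0,-0.952,0],0],
    [[0,0,0],[0,-0.952,0],0],
    [[0,0,0],[0,-0.952,0],0],
    [[0,0,0],[0,-0.952,0],0],
    [[0,0,0],[0,-0.952,0],0],
    [[0,0,0],[0,0,0],0],
  ],
)

```text
clock: 25.62
position: [0.4726, -0.3169, 0.1625]
tool_rot: [-3.128, 0.642, 1.76]
force: [0.8, -0.5, -0.4]
grip_width: 0.0587
finger_force: 37.7
```

```bash
python3 - <<'E'
from h import *
p,R,s=pose(); print(p.round(4),np.round(s["qpos"],2),np.round(s["tool_rot"],3),s["clock"])
R1=frame(1.752,.867-np.pi/2); print(R1.as_euler("xyz").round(3))
rows(R,np.array([.4551,-.2477,.10])-p,R1)
E
```

```text
[ 0.4726 -0.3169  0.1625] [-0.46  0.72  0.88  2.17  0.28  0.21  0.12] [-3.128  0.642  1.76 ] 25.625
[3.142 0.704 1.752]
shift [ 3.78 -0.16  0.3 ] turn [-0.06 -0.41  0.05]
```

Call:
play_rows(
  plan=[
    [[0.75,-0.03,0.06],[0,0,0],0],
    [[0.75,-0.03,0.06],[-0.01,-0.1,0.01],0],
    [[0.75,-0.03,0.06],[-0.01,-0.1,0.01],0],
    [[0.75,-0.03,0.06],[-0.02,-0.1,0.01],0],
    [[0.75,-0.03,0.06],[-0.02,-0.1,0.01],0],
    [[0,0,0],[0,0,0],0],
  ],
)

```text
clock: 26.38
position: [0.4557, -0.2575, 0.1045]
tool_rot: [3.14, 0.693, 1.743]
force: [-0.4, -1.1, 0.4]
grip_width: 0.0589
finger_force: 37.8
```

```bash
python3 - <<'E'
from h import *
p,R,s=pose(); print(p.round(4),np.round(s["qpos"],2),np.round(s["tool_rot"],3),s["clock"])
R1=frame(1.752,.867-np.pi/2)
rows(R,np.array([.4551,-.2477,.055])-p,R1)
E
```

```text
[ 0.4557 -0.2575  0.1045] [-0.55  0.82  0.77  2.28  1.1   0.16 -0.91] [3.14  0.693 1.743] 26.375
shift [1.57 0.04 1.27] turn [-0.03 -0.07 -0.04]
```

Call:
play_rows(
  plan=[
    [[0.4,0.01,0.32],[0,0,0],0],
    [[0.4,0.01,0.32],[-0.01,-0.02,-0.01],0],
    [[0.4,0.01,0.32],[-0.01,-0.02,-0.015],0],
    [[0.37,0.01,0.31],[-0.01,-0.03,-0.015],0],
    [[0,0,0],[0,0,0],0],
  ],
)

```text
clock: 27.0
position: [0.4554, -0.2489, 0.0559]
tool_rot: [3.141, 0.705, 1.751]
force: [0.3, -0.8, 0.6]
grip_width: 0.0589
finger_force: 37.8
```

```bash
python3 - <<'E'
from h import *
from workcell import grab_frame
p,R,s=pose(); print(p.round(4),np.round(s["qpos"],2),np.round(s["tool_rot"],3),s["clock"])
R1=frame(1.752,.867-np.pi/2)
rows(R,np.array([.4551,-.2477,.0365])-p,R1)
f=grab_frame("scene"); cv2.imwrite("pics/g7.png",cv2.resize(f["pixels"][80:190,210:360,::-1],(720,528),interpolation=cv2.INTER_CUBIC))
E
```

```text
[ 0.4554 -0.2489  0.0559] [-0.5   0.91  0.65  2.28  1.63  0.21 -1.53] [3.141 0.705 1.751] 27.0
shift [ 0.54 -0.    0.56] turn [-0.    0.01 -0.01]
```

View pics/g7.png

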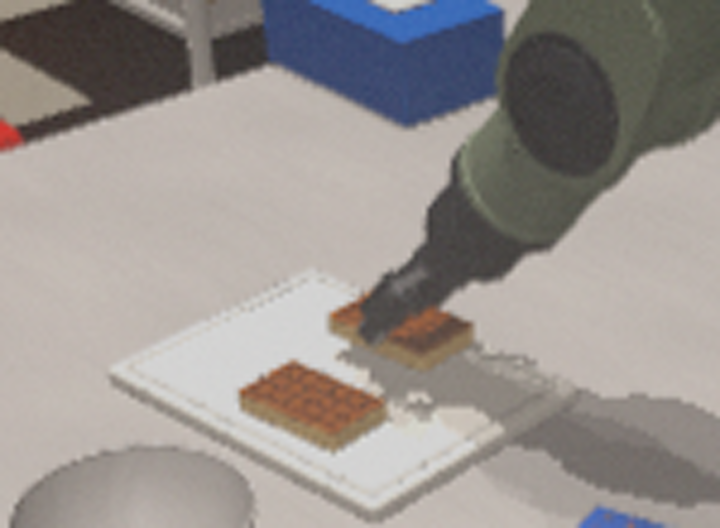

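The slab is underside up, level, at about (400,330) in the crop and parallel to the reference. I lower it to just above contact and check its alignment.

Call:
play_rows(
  plan=[
    [[0.2,0,0.2],[0,0,0],0],
    [[0.16,0,0.16],[0,0,0],0],
    [[0.1,0,0.1],[0,0,0],0],
    [[0.05,0,0.05],[0,0,0],0],
    [[0,0,0],[0,0,0],0],
  ],
)

```text
clock: 27.68
position: [0.4554, -0.2467, 0.0379]
tool_rot: [3.141, 0.706, 1.753]
force: [0.1, 0.2, -1.3]
grip_width: 0.0587
finger_force: 37.8
```

```bash
python3 - <<'E'
from h import *
from workcell import grab_frame,regions_of
p,R,s=pose(); print(p.round(4),np.round(s["tool_rot"],3),s["clock"],np.round(s["force"],1))
l=np.array([np.cos(1.752),np.sin(1.752)]); n=np.array([l[1],-l[0]])
for c in("scene","top"):
  f=grab_frame(c); W=world(f,f["depth"]>0); hs=cv2.cvtColor(f["pixels"],cv2.COLOR_RGB2HSV)[f["depth"]>0]
  col=(hs[:,1]>100)&(hs[:,0]<32)
  for nm,ctr,z in(("ref",(.5535,-.2297),.033),("smp",(.4551,-.2477),.0345)):
    d=W[:,:2]-ctr; a=d@l; b=d@n
    k=col&(abs(a)<.07)&(abs(b)<.045)&(abs(W[:,2]-z)<.006)
    print(c,nm,k.sum(),"l",np.percentile(a[k],[1,50,99]).round(4),"n",np.percentile(b[k],[1,99]).round(4),"z at ends",np.median(W[k&(a<-.02),2]).round(4),np.median(W[k&(a>.02),2]).round(4))
E
```

```text
[ 0.4554 -0.2467  0.0379] [3.141 0.706 1.753] 27.675 [ 0.1  0.2 -1.3]
scene ref 231 l [-0.0457  0.0024  0.0491] n [-0.0262  0.0319] z at ends 0.031 0.0316
scene smp 63 l [-0.0431  0.0155  0.0418] n [-0.0218  0.034 ] z at ends 0.0338 0.0347
top ref 591 l [-0.049  -0.0014  0.0463] n [-0.0278  0.027 ] z at ends 0.0332 0.033
top smp 389 l [-0.0465 -0.016   0.0162] n [-0.0286  0.0285] z at ends 0.0357 nan
  return _methods._mean(a, axis=axis, dtype=dtype,
  ret = ret.dtype.type(ret / rcount)
```

Call:
play_rows(
  plan=[
    [[-0.037,0,0.11],[0,0,0],0],
    [[0,0,0],[0,0,0],0],
  ],
)

```text
clock: 28.02
position: [0.4558, -0.2492, 0.0364]
tool_rot: [3.141, 0.706, 1.753]
force: [0.1, 0.0, -0.0]
grip_width: 0.0588
finger_force: 37.8
```

Call:
play_rows(
  plan=[
    [[0.013,0,0.015],[0,0,0],0],
    [[0,0,0],[0,0,0],0],
  ],
)

```text
clock: 28.28
position: [0.4559, -0.249, 0.0359]
tool_rot: [3.141, 0.706, 1.753]
force: [0.6, -0.1, -0.6]
grip_width: 0.0589
finger_force: 37.8
```

Call:
play_rows(
  plan=[
    [[0.013,0,0.015],[0,0,0],0],
    [[0,0,0],[0,0,0],0],
  ],
)

```text
clock: 28.52
position: [0.4559, -0.249, 0.0354]
tool_rot: [3.141, 0.706, 1.753]
force: [-0.1, 0.6, -0.4]
grip_width: 0.0589
finger_force: 37.9
```

Call:
play_rows(
  plan=[
    [[0.013,0,0.015],[0,0,0],0],
    [[0,0,0],[0,0,0],0],
  ],
)

```text
clock: 28.78
position: [0.456, -0.2492, 0.0353]
tool_rot: [3.14, 0.707, 1.752]
force: [-0.7, 3.9, 10.6]
grip_width: 0.0591
finger_force: 38.9
```

Call:
play_rows(
  plan=[
    [[-0.005,0,-0.006],[0,0,0],-0.3],
    [[0,0,0],[0,0,0],-0.36],
    [[0,0,0],[0,0,0],-0.4],
    [[0,0,0],[0,0,0],-0.45],
    [[0,0,0],[0,0,0],-0.6],
    [[0,0,0],[0,0,0],-0.8],
    [[0,0,0],[0,0,0],-0.9],
    [[0,0,0],[0,0,0],-0.9],
  ],
)

```text
clock: 29.78
position: [0.4559, -0.249, 0.0351]
tool_rot: [3.141, 0.706, 1.753]
force: [0.2, 0.4, -0.4]
grip_width: 0.0811
finger_force: 0.0
```

Call:
play_rows(
  plan=[
    [[0,0,-0.3],[0,0,0],-0.9],
    [[0,0,-0.6],[0,0,0],-0.9],
    [[0,0,-0.8],[0,0,0],-0.9],
    [[0,0,-0.9],[0,0,0],-0.9],
    [[0,0,-1],[0,0,0],-0.9],
    [[0,0,-1],[0,0,0],-0.9],
    [[0,0,-1],[0,0,0],-0.9],
    [[0,0,-1],[0,0,0],-0.9],
    [[0,0,0],[0,0,0],-0.9],
  ],
)

```text
clock: 30.9
position: [0.437, -0.1429, 0.1613]
tool_rot: [3.138, 0.704, 1.752]
force: [0.2, -0.3, -0.8]
grip_width: 0.0813
finger_force: 0.0
```

```bash
python3 - <<'E'
from h import *
from workcell import grab_frame,regions_of
p,R,s=pose(); print(p.round(4),np.round(s["qpos"],2),s["clock"],np.round(s["force"],1))
l=np.array([np.cos(1.752),np.sin(1.752)]); n=np.array([l[1],-l[0]])
im=[]
for c in("scene","top"):
  f=grab_frame(c); W=world(f,f["depth"]>0); hs=cv2.cvtColor(f["pixels"],cv2.COLOR_RGB2HSV)[f["depth"]>0]
  col=(hs[:,1]>100)&(hs[:,0]<32)
  for nm,ctr,z in(("ref",(.5535,-.2297),.033),("smp",(.4551,-.2477),.033)):
    d=W[:,:2]-ctr; a=d@l; b=d@n
    k=col&(abs(a)<.07)&(abs(b)<.045)&(abs(W[:,2]-z)<.006)
    t=W[k][:,:2].astype(np.float32)*1000
    print(c,nm,k.sum(),"l",np.percentile(a[k],[1,50,99]).round(4),"n",np.percentile(b[k],[1,99]).round(4),"z",np.median(W[k&(a<-.02),2]).round(4),np.median(W[k&(a>.02),2]).round(4),cv2.minAreaRect(t))
f=grab_frame("scene");g=grab_frame("top")
cv2.imwrite("pics/g8.png",np.hstack([cv2.resize(f["pixels"][100:200,210:330,::-1],(400,333)),cv2.resize(g["pixels"][170:270,375:495,::-1],(400,333))]))
E
```

```text
[ 0.437  -0.1429  0.1613] [-0.68  0.55  0.51  2.31  0.91  0.58 -0.88] 30.9 [ 0.2 -0.3 -0.8]
scene ref 227 l [-0.0464  0.0019  0.049 ] n [-0.0246  0.0323] z 0.0316 0.0313 ((557.9580688476562, -229.14425659179688), (59.2725944519043, 102.65247344970703), 10.462540626525879)
scene smp 207 l [-0.046   0.0051  0.0495] n [-0.0264  0.0334] z 0.0306 0.0311 ((458.326171875, -244.69566345214844), (65.43670654296875, 98.79080200195312), 11.738962173461914)
top ref 592 l [-0.0486 -0.0011  0.0461] n [-0.0278  0.0271] z 0.0329 0.033 ((553.2651977539062, -230.66810607910156), (56.14481735229492, 98.21598815917969), 9.482083320617676)
top smp 602 l [-0.0483 -0.0005  0.0462] n [-0.0264  0.0286] z 0.0333 0.033 ((456.34674072265625, -248.58033752441406), (56.10452651977539, 99.10457611083984), 10.28697681427002)
```

View pics/g8.png

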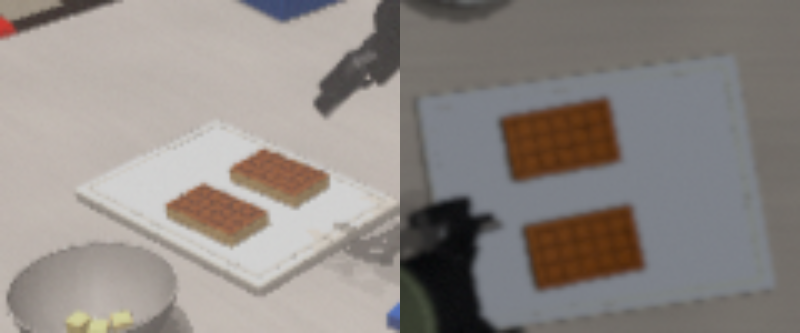

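Both slabs lie flat and underside up, at about (280,178) and (217,215) in the left half and (584,248) and (560,140) in the right half. They are parallel within about 1°, the ends are level within a millimetre, and the gap is about 4 cm. The gripper is clear, so I hand the job in.

```bash
python3 -c "
from workcell import bot
print(bot.job_done())"
```

```text
the job is handed in; nothing more can be done
None
```

The weighed biscuit now lies underside up on the board beside the reference, parallel within about 1°, ends level within 1 mm and a gap of about 4 cm, and the job was handed in at about 31 s of the 54 s allowed.

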